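Set up the specimen row and wind the viewing timer

ROBOT

A 7-joint arm with a two-finger parallel gripper is mounted at the origin on the work surface. World frame = base frame: x ahead of the robot, y to its left, z up, the work surface at z = 0. Lengths are in mm, angles in rad, forces in N, time in s.
With the tool pointing down it reaches from about 400 to 875 mm from the base axis. Payload 4.4 kg.
Tool frame: the origin (TCP) lies on the centre line of the jaws, within the pads' length; the fingertips stand 25 mm ahead of it and the grasp point (between the pads) lies 6 mm ahead of it (ctrl.finger_overhang is the distance from the TCP to the fingertips, in mm); z points along the fingers, y is the line along which they close (so a half turn about z gives the same grasp; the last joint's range is limited). The gripper opens to 85 mm and grips with 20 to 120 N. Pads are 22 mm wide; open, the fingers measure 114 mm over their backs; the gripper's body (76 mm by 85 mm) begins 54 mm behind the grasp point. The pads swing forward as they close: fully open they stand 13 mm farther back than shut.
Start: joints at [-1.3, 0.628, 0.038, 1.517, -0.027, 0.996, -0.02], TCP at [214.782, 613.503, 256.313] pointing down, gripper open.
Joint ranges: [-3.06, 3.06], [-0.37, 2.12], [-1.25, 1.32], [0.18, 2.47], [-1.1, 4.24], [0.23, 1.98], [-2.94, 2.94]. Speed limits (rad/s): [2.57, 2.57, 3.14, 3.14, 3.14, 3.14, 3.14].

INTERFACE

Orientations are given as [roll, pitch, yaw] about the fixed x, y, z axes, in that order (R = Rz(yaw) Ry(pitch) Rx(roll)).
In Python, from cell import ctrl gives the robot as it stands. The module is installed in compiled form; this text tells all that it offers.
- The arm moves only by the tool play_rows, never from a script. Its argument "targets" is a list of rows, each a list of 5 numbers: the closure, from 0 (fully open) to 1 (shut), then the shift along the tool's x, y, z in cm, then the turn about the tool's z in degrees. In form: [[gripper, dx, dy, dz, spin], ...]. A call has 1 to 10 rows; each row is the pose to reach, as a shift and turn from the pose commanded when the call began, along the tool's axes at that moment; what a row does not reach only later rows make up. A row lasts 1/10 s, in which the tool goes at most 50 mm and 8.59 degrees, less where a joint would pass 70% of its speed; a pose out of reach is approached as far as the arm can. A call with a gripper value outside its range is refused whole. The fingers move at their own pace and stop on an object; the grip force is fixed at half the most. Time passes only in rows, so rows that repeat a pose let the fingers close. It gives the time, the measured TCP pose, the force, the opening and the grip force at its end, in the units of the state.
- ctrl.read_state(): the state, without advancing time (a new reading comes with each control period).
- ctrl.get_image(name): name is "side" or "top" or "wrist"; returns (picture, depth): 420x560x3 uint8, red, green, blue; 420x560 float32, mm along the optical axis (not along the pixel's ray), 0 where there is no reading.
- ctrl.calibration(name): a dict with "vfov" (degrees; the focal length in pixels is half the picture's height over the tangent of half this angle, whatever the lens; pixels are square), "cx", "cy" (the principal point, pixels), "extrinsics" (4x4, takes a point from camera to world coordinates); the wrist camera has in their place "mount" (4x4, takes a point from camera to tool coordinates, whose origin is the TCP and whose axes are the flange's). Camera axes: x right, y down, z forward; pixel columns grow to the right and rows downward; lengths in mm; the calibration is good to about 2 mm. The wrist camera is an equidistant fisheye: a pixel r from the principal point sees the ray r / f radians off the axis. A picture is of the moment at which its call begins: read the wrist's pose just before it. calibration takes no time and is no camera call.
- ctrl.finish_job(): hands the job in; it is judged then, once.
Trained networks look in the newest picture that a camera, given by its name, has taken for a name from the list of things; names that differ only in an ending like _2 or _b are one class to them, and where a whole thing is asked for, a point or a joint stands for the part that bears it (a point fixed in the world has none). Each returns a list of dicts, best first, with "confidence" (0 to 1); they miss things now and then, are a little off and sometimes report something else, mostly with a low value. They report only what shows in the picture. A call takes as long as a camera call.
- ctrl.search_frame(camera, name): "bbox" ([left, top, right, bottom] in pixels, round what is visible of it).
- ctrl.trace(camera, name): "pixels" (420x560 bool, what is visible of it) and "bbox" ([left, top, right, bottom] in pixels, round what is visible of it).
The state is a dict: "clock": time; "qpos": joint angles; "qd": joint speeds; "tau": joint torques, N m; "eef_pos": TCP position; "tool_rot": TCP orientation; "force": force on the tool from outside, world axes, zero at the start; "torque": the same for the moment, N m; "width": finger opening in mm; "gripper_force": force on a finger pad.
Only numpy, scipy, OpenCV 4.12 (cv2) and the standard library are available. Lean on these libraries where they do the work, as an engineer would, in place of code of your own. Each camera call takes 0.05 s, during which the arm holds its last target. There are 200 camera calls.

TASK

Get the microscope desk ready for the next viewing session: move the used petri dish from the tray to lie flat in the blue wash-up tub, and nudge all the specimen blocks in the tray into one straight row, flush along the far long rim and edge to edge from the red corner, with no gaps. Only when the row is straight and the dish is away, wind the timer's key clockwise, in as many partial turns as it takes, up to its stop. Leave everything else where it stands.

Things in the scene. Friction and masses are not known exactly. Their poses are not given: they have to be found in the camera images.
- tray: Bamboo sorting tray, fixed to the desk, open on top; inside 210 (its x) by 420 (its y) mm, floor 5 mm thick, rim 8 mm wide and standing 10 mm above the floor. Origin: centre of its underside. x points to the far long rim (away from the robot), y to the end rim on the robot's left. A red guard (30 mm along each rim) marks the corner of the +x and +y rims.
- block_a: Specimen block: an insect cast in clear resin on a green base layer; 40 by 40 mm, 25 mm high, about 45 g, loose; origin at the centre of its underside, z up. Four to six of the six blocks are present; absent ones have no pose.
- block_b: Specimen block: an insect cast in clear resin on an orange base layer; 40 by 40 mm, 25 mm high, about 45 g, loose; origin at the centre of its underside, z up. Four to six of the six blocks are present; absent ones have no pose.
- block_c: Specimen block: an insect cast in clear resin on a blue base layer; 40 by 40 mm, 25 mm high, about 45 g, loose; origin at the centre of its underside, z up. Four to six of the six blocks are present; absent ones have no pose.
- block_d: Specimen block: an insect cast in clear resin on a yellow base layer; 40 by 40 mm, 25 mm high, about 45 g, loose; origin at the centre of its underside, z up. Four to six of the six blocks are present; absent ones have no pose.
- block_e: Specimen block: an insect cast in clear resin on a purple base layer; 40 by 40 mm, 25 mm high, about 45 g, loose; origin at the centre of its underside, z up. Four to six of the six blocks are present; absent ones have no pose.
- block_f: Specimen block: an insect cast in clear resin on a red base layer; 40 by 40 mm, 25 mm high, about 45 g, loose; origin at the centre of its underside, z up. Four to six of the six blocks are present; absent ones have no pose.
- place1 (a point): Unmarked point on the tray floor where the centre of the first block of the row belongs, counted from the red corner: 20 mm from the +y end rim and 20 mm from the far (+x) long rim. Axes as the tray's. Any block may take any place, but the row leaves none empty.
- place2 (a point): Unmarked point on the tray floor where the centre of the second block of the row belongs, counted from the red corner: 60 mm from the +y end rim and 20 mm from the far (+x) long rim. Axes as the tray's. Any block may take any place, but the row leaves none empty.
- place3 (a point): Unmarked point on the tray floor where the centre of the third block of the row belongs, counted from the red corner: 100 mm from the +y end rim and 20 mm from the far (+x) long rim. Axes as the tray's. Any block may take any place, but the row leaves none empty.
- place4 (a point): Unmarked point on the tray floor where the centre of the fourth block of the row belongs, counted from the red corner: 140 mm from the +y end rim and 20 mm from the far (+x) long rim. Axes as the tray's. Any block may take any place, but the row leaves none empty.
- place5 (a point): Unmarked point on the tray floor where the centre of the fifth block of the row belongs, counted from the red corner: 180 mm from the +y end rim and 20 mm from the far (+x) long rim. Axes as the tray's. Any block may take any place, but the row leaves none empty.
- place6 (a point): Unmarked point on the tray floor where the centre of the sixth block of the row belongs, counted from the red corner: 220 mm from the +y end rim and 20 mm from the far (+x) long rim. Axes as the tray's. Any block may take any place, but the row leaves none empty.
- dish: Used petri dish with its lid on, clear over amber: a closed disc 55 mm across, 15 mm high, 25 g, loose, lying in the tray; origin at the centre of its underside.
- tub: Blue plastic wash-up tub, fixed, open on top: outside 170 (its x) by 130 (its y) by 45 mm high, walls and floor 4 mm. Origin: centre of its underside. It stands to the left or to the right of the tray, the timer on the other side.
- timer: White clockwork timer lying on its back on a rubber foot, fixed: 94 mm across, housing 30 mm high, with a ring of black tick marks and one thick red tick at the end of the scale. Origin: centre of its underside.
- key (a joint): Winding of the timer's sprung key, in rad: 0 run down, grows as the key turns clockwise seen from above, hard stop at 5.0. It turns with 0.06 N m of friction plus a spring rising to 0.04 N m, and stays where it is let go. The black-tipped end of the key points at the red tick when it is fully wound.
- key_grip (a point): Point on the key's axis at the height to grip it, 46.5 mm above the desk. The key is a white upright bar 46 mm long (along this point's x), 9 mm thick (along its y), from 35.5 to 55.5 mm above the desk, on a red disc 56 mm across. The +x end is black-tipped; the axes turn with the key.
- vial: Bystander: amber vial with yellow cap, 22 mm across, 46 mm high, standing on the desk just beyond the tray's far rim. Leave it.
- jar: Bystander: glass jar with red lid, 52 mm across, 70 mm high, on the desk. Leave it.
- dropper: Bystander: amber dropper bottle, 36 mm across, 75 mm high, on the desk. Leave it.
- magnifier: Bystander: red-handled magnifier, 66 mm lens, 10 mm high, beyond the tray; origin under the lens. Leave it.
- tweezers: Bystander: steel tweezers, 120 mm long, 4 mm high, beyond the tray. Leave them.

How it is judged (in metres and radians):
On the way, in this order (a step that is already met when the one before it is completed fails the run):
1. the dish lies in the tub and all blocks present stand in the row ((horizontal distance between block_a and place1 below 0.006 m or horizontal distance between block_a and place2 below 0.006 m or horizontal distance between block_a and place3 below 0.006 m or horizontal distance between block_a and place4 below 0.006 m or horizontal distance between block_a and place5 below 0.006 m or horizontal distance between block_a and place6 below 0.006 m) and x of each of block_a, block_b, block_c, block_d, block_e, block_f in the frame of place1 above -0.0035 m and (angle between the x axis of block_a and the x axis of tray, either way round below 0.07 rad or angle between the x axis of block_a and the y axis of tray, either way round below 0.07 rad) and angle between each of block_a, block_b, block_c, block_d, block_e, block_f's own z axis and vertical below 0.1 rad and (horizontal distance between block_b and place1 below 0.006 m or horizontal distance between block_b and place2 below 0.006 m or horizontal distance between block_b and place3 below 0.006 m or horizontal distance between block_b and place4 below 0.006 m or horizontal distance between block_b and place5 below 0.006 m or horizontal distance between block_b and place6 below 0.006 m) and (angle between the x axis of block_b and the x axis of tray, either way round below 0.07 rad or angle between the x axis of block_b and the y axis of tray, either way round below 0.07 rad) and (horizontal distance between block_c and place1 below 0.006 m or horizontal distance between block_c and place2 below 0.006 m or horizontal distance between block_c and place3 below 0.006 m or horizontal distance between block_c and place4 below 0.006 m or horizontal distance between block_c and place5 below 0.006 m or horizontal distance between block_c and place6 below 0.006 m) and (angle between the x axis of block_c and the x axis of tray, either way round below 0.07 rad or angle between the x axis of block_c and the y axis of tray, either way round below 0.07 rad) and (horizontal distance between block_d and place1 below 0.006 m or horizontal distance between block_d and place2 below 0.006 m or horizontal distance between block_d and place3 below 0.006 m or horizontal distance between block_d and place4 below 0.006 m or horizontal distance between block_d and place5 below 0.006 m or horizontal distance between block_d and place6 below 0.006 m) and (angle between the x axis of block_d and the x axis of tray, either way round below 0.07 rad or angle between the x axis of block_d and the y axis of tray, either way round below 0.07 rad) and (horizontal distance between block_e and place1 below 0.006 m or horizontal distance between block_e and place2 below 0.006 m or horizontal distance between block_e and place3 below 0.006 m or horizontal distance between block_e and place4 below 0.006 m or horizontal distance between block_e and place5 below 0.006 m or horizontal distance between block_e and place6 below 0.006 m) and (angle between the x axis of block_e and the x axis of tray, either way round below 0.07 rad or angle between the x axis of block_e and the y axis of tray, either way round below 0.07 rad) and (horizontal distance between block_f and place1 below 0.006 m or horizontal distance between block_f and place2 below 0.006 m or horizontal distance between block_f and place3 below 0.006 m or horizontal distance between block_f and place4 below 0.006 m or horizontal distance between block_f and place5 below 0.006 m or horizontal distance between block_f and place6 below 0.006 m) and (angle between the x axis of block_f and the x axis of tray, either way round below 0.07 rad or angle between the x axis of block_f and the y axis of tray, either way round below 0.07 rad) and horizontal distance between any of block_a, block_b, block_c, block_d, block_e, block_f and place1 below 0.006 m and horizontal distance between any of block_a, block_b, block_c, block_d, block_e, block_f and place2 below 0.006 m and horizontal distance between any of block_a, block_b, block_c, block_d, block_e, block_f and place3 below 0.006 m and horizontal distance between any of block_a, block_b, block_c, block_d, block_e, block_f and place4 below 0.006 m and (not (horizontal distance between any of block_a, block_b, block_c, block_d, block_e, block_f and place6 below 0.006 m) or horizontal distance between any of block_a, block_b, block_c, block_d, block_e, block_f and place5 below 0.006 m) and x of dish in the frame of tub between -0.07 and 0.07 m and y of dish in the frame of tub between -0.05 and 0.05 m and z of dish in the frame of tub below 0.012 m and angle between dish's own z axis and vertical below 0.15 rad), for 0.3 s.
2. the timer is wound to its stop (value of joint key above 4.85 rad), for 0.2 s.
At the end, for the whole second after the job is handed in: Each block lies flat within 6 mm of a row place, at most 3.5 mm off the far rim, within 4 degrees of square, places filled without a gap from the red corner; the dish lies flat on the tub floor; the key is within 0.15 rad of its stop; all at rest (all of step 1 and value of joint key above 4.85 rad and linear speed of each of block_a, block_b, block_c, block_d, block_e, block_f, dish below 0.02 m/s); the robot touches nothing.
It fails at once if a bystander is moved more than 3 cm or toppled (distance of any of vial, jar, dropper, magnifier, tweezers from where it was at the start of the episode above 0.03 m or angle between any of vial, jar, dropper's own z axis and vertical above 0.6 rad).
Of block_a, block_b, block_c, block_d, block_e, block_f only 4 to 6 are there at a start; the rules pass over those that are not, and their reading is None.
At some moment in a run one of block_a, block_b, block_c, block_d, block_e, block_f may be knocked a few centimetres aside while the robot is not near it.
Once in a run the grip may slacken for a moment while it holds something.
It also fails if it takes over 210 s, if anything falls off the work surface, if the arm or the gripper's body presses on something with over 40 N, if the wrist force passes 120 N, or if a joint passes its speed limit or range.

## Working session

There is one attempt and no reset: what is moved stays moved. The work goes in short steps, Python scripts to look and compute and a tool call to move; the robot and the scene stay as the last step left them, time stands still between calls to the robot, and variables do not carry over. Pictures are saved under pics/ and viewed, at most 14 in all, crops included, and the job is handed in when it is done.

Besides the shell and the picture viewer there is one more tool, called after "Request:" by a JSON object that holds its "op" and its "data". play_rows: Moves the arm, as the interface text tells. Its arguments: {"type":"object","properties":{"targets":{"type":"array"}},"required":["targets"]}

```bash
mkdir -p pics; cat > h.py <<'E'
import numpy as np, cv2
from cell import ctrl
def K(c):
    f=210/np.tan(np.radians(c['vfov'])/2); return f,c['cx'],c['cy']
def world(name,u,v,d):
    c=ctrl.calibration(name); f,cx,cy=K(c)
    u=np.asarray(u,float);v=np.asarray(v,float);d=np.asarray(d,float)
    P=np.stack([(u-cx)/f*d,(v-cy)/f*d,d,np.ones_like(d)],-1)
    return (P@np.array(c['extrinsics']).T)[...,:3]
def cloud(name,depth):
    v,u=np.mgrid[0:420,0:560]; return world(name,u,v,depth)
def save(name,img): cv2.imwrite('pics/'+name+'.png',cv2.cvtColor(img,cv2.COLOR_RGB2BGR))
E
python3 - <<'E'
from h import *
s=ctrl.read_state(); print({k:np.round(v,3) for k,v in s.items()}, ctrl.finger_overhang)
for n in('top','side'):
    c=ctrl.calibration(n); print(n,c['vfov'],c['cx'],c['cy'],np.round(c['extrinsics'],3).tolist())
print(ctrl.calibration('wrist'))
im,d=ctrl.get_image('top'); save('top0',im); np.save('top0.npy',d)
W=cloud('top',d)
for n in ['tray','block_a','dish','tub','timer','key','vial','jar','dropper','magnifier','tweezers']:
    for r in ctrl.trace('top',n):
        m=r['pixels']&(d>0)
        if m.sum()<5: continue
        p=W[m]; print(n,round(r['confidence'],2),np.round(r['bbox']),'med',np.round(np.median(p,0)),'zmax',round(np.percentile(p[:,2],95)))
im,d=ctrl.get_image('side'); save('side0',im)
E
```

```text
{'clock': np.float64(0.0), 'qpos': array([-1.3  ,  0.629,  0.038,  1.518, -0.027,  0.996, -0.02 ]), 'qd': array([ 0.002, -0.   ,  0.001,  0.001,  0.001,  0.   , -0.   ]), 'tau': array([-0.0000e+00, -5.6340e+01,  1.2270e+00, -1.9344e+01,  1.1000e-02,
        1.1000e-02, -0.0000e+00]), 'eef_pos': array([214.592, 612.949, 255.393]), 'tool_rot': array([-3.14 ,  0.   ,  2.805]), 'force': array([-0.141,  0.432,  0.114]), 'torque': array([-0.039, -0.002,  0.03 ]), 'gripper_force': np.float64(0.0), 'width': np.float64(85.391)} 25.0
top 52.530977220151996 286.39773880114126 212.36476653173884 [[-0.025, -0.991, 0.134, 469.772], [-1.0, 0.024, -0.007, 14.472], [0.003, -0.134, -0.991, 983.755], [0.0, 0.0, 0.0, 1.0]]
side 50.817734618338704 288.82885334227717 208.60291151835182 [[0.92, -0.292, 0.262, 310.195], [-0.392, -0.7, 0.597, -626.546], [0.009, -0.652, -0.758, 882.927], [0.0, 0.0, 0.0, 1.0]]
{'vfov': 65.70646984690485, 'cx': 280.72267055275717, 'cy': 208.72491430649146, 'mount': array([[ 3.25259420e-04, -9.55802172e-01, -2.94010376e-01,
         7.45250896e+01],
       [ 9.99999930e-01,  2.5
[... 731 characters left out ...]

tub 0.72 [339. 218. 364. 242.] med [ 561. -138.   30.] zmax 33
timer 0.74 [426. 256. 470. 294.] med [ 449. -346.   31.] zmax 54
key 0.82 [438. 264. 465. 289.] med [ 449. -352.   37.] zmax 56
vial 0.41 [236. 149. 248. 165.] med [731. 106.  35.] zmax 48
vial 0.18 [272. 188. 294. 210.] med [635.  15.  20.] zmax 23
jar 0.73 [132. 180. 161. 205.] med [647. 314.  69.] zmax 72
jar 0.63 [355. 146. 403. 157.] med [ 741. -217.    4.] zmax 7
dropper 0.5 [405. 171. 431. 189.] med [ 664. -297.   50.] zmax 76
magnifier 0.92 [309. 112. 366. 157.] med [776. -98.   7.] zmax 10
magnifier 0.35 [183. 172. 380. 279.] med [570.  21.   6.] zmax 16
tweezers 0.69 [354. 144. 403. 156.] med [ 741. -222.    4.] zmax 7
```

View pics/top0.png

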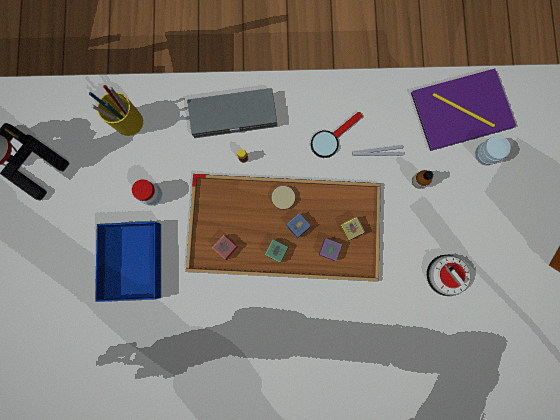

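The top view shows five blocks: red (224,246), green (277,250), blue (299,225), purple (331,248) and yellow (352,228). The dish is at (283,197). The tub is on the left at (128,262) and the timer on the right at (450,275). The red corner is at (199,180) and the vial at (242,156).

```bash
cat >> h.py <<'E'
COL={'red':'block_f','green':'block_a'}
def rect(p):
    (c,s,a)=cv2.minAreaRect(p[:,:2].astype(np.float32)); return np.round(c,1),np.round(s,1),round(a,1)
def comps(W,m,minn=40):
    n,l,st,_=cv2.connectedComponentsWithStats(m.astype(np.uint8))
    return [(l==i) for i in range(1,n) if st[i,4]>=minn]
E
python3 - <<'E'
from h import *
d=np.load('top0.npy'); W=cloud('top',d); im=cv2.imread('pics/top0.png')[...,::-1]
x,y,z=W[...,0],W[...,1],W[...,2]
intray=(x>455)&(x<690)&(y>-205)&(y<240)
for m in comps(W,intray&(z>25)&(z<36)):
    print('blk',rect(W[m]),m.sum(),np.round(W[m].mean(0),1),im[m].mean(0).round())
m=(z>12)&(z<19)&(x>430)&(x<710)&(y>-230)&(y<260)
n=max(comps(W,m),key=lambda q:q.sum()); print('rim',rect(W[n]),n.sum())
m=(z>17)&(z<25)&(x>600)&(x<665)&(y>-25)&(y<55); n=max(comps(W,m),key=lambda q:q.sum())
print('dish',rect(W[n]),cv2.minEnclosingCircle(W[n][:,:2].astype(np.float32)))
m=(z>38)&(z<50)&(x>380)&(x<610)&(y>290)&(y<460); n=max(comps(W,m),key=lambda q:q.sum()); print('tub',rect(W[n]))
m=(z>26)&(z<34)&(abs(x-449)<70)&(abs(y+350)<70); print('timer',cv2.minEnclosingCircle(W[m][:,:2].astype(np.float32)))
m=(z>48)&(z<60)&(abs(x-449)<70)&(abs(y+350)<70); print('key',rect(W[m]),im[m].mean(0))
m=(z>38)&(z<52)&(abs(x-731)<30)&(abs(y-106)<30); print('vial',cv2.minEnclosingCircle(W[m][:,:2].astype(np.float32)))
E
```

```text
blk (array([569.9, -17.7]), array([39.4, 39.8]), 40.4) 308 [569.8 -17.5  30.2] [ 81.  96. 117.]
blk (array([ 559.8, -140.9]), array([39.2, 39.8]), 24.9) 309 [ 559.4 -140.7   30.1] [131. 123.  86.]
blk (array([524.5, 150.2]), array([40.2, 39.6]), 46.7) 316 [524.3 149.9  30.1] [119.  82.  81.]
blk (array([513.5,  33.3]), array([39.2, 39. ]), 62.1) 313 [513.4  33.1  30.2] [ 80. 111.  93.]
blk (array([513.6, -88.8]), array([39.2, 39.7]), 67.2) 314 [513.3 -88.6  30. ] [ 97.  92. 111.]
rim (array([568.2,  14.5]), array([436.7, 226.4]), 85.7) 1901
dish (array([635.4,  14.9]), array([50.6, 52.2]), 88.9) ((635.4845581054688, 14.895030975341797), 27.1551570892334)
tub (array([497.9, 363.6]), array([170.1, 131.7]), 0.8)
timer ((449.04241943359375, -353.30499267578125), 43.52655792236328)
key (array([ 449.5, -354.7]), array([45. , 10.4]), 34.2) [130.99074074 134.24074074 133.22222222]
vial ((735.3357543945312, 106.67850494384766), 9.340276718139648)
```

```bash
cat >> h.py <<'E'
TC=np.array([568.2,14.5]); TA=np.radians(-4.3)
RT=np.array([[np.cos(TA),-np.sin(TA)],[np.sin(TA),np.cos(TA)]])
def t2w(p): return TC+RT@np.array(p,float)
def w2t(p): return RT.T@(np.array(p,float)-TC)
def go(x,y,z,yaw,s=None):
    """yaw deg; prints shift cm in tool axes and spin deg"""
    s=s or ctrl.read_state(); p=s['eef_pos']; y0=s['tool_rot'][2]
    d=np.array([x,y,z])-p; c,q=np.cos(y0),np.sin(y0)
    t=[d[0]*c+d[1]*q, d[0]*q-d[1]*c, -d[2]]
    sp=-((yaw-np.degrees(y0)+90)%180-90)
    print('shift cm',np.round(np.array(t)/10,2),'spin',round(sp,1),'n',round(np.linalg.norm(d)/50,1))
E
python3 -c "
from h import *
go(635,15,255,175.7)
for k in range(5): print(t2w((85,190-40*k)))"
```

```text
shift cm [-59.44 -42.6    0.13] spin -15.0 n 14.6
[667.20669445 197.59198359]
[664.20754537 157.70457825]
[661.2083963  117.81717291]
[658.20924723  77.92976757]
[655.21009815  38.04236223]
```

Request:
{"op": "play_rows", "data": {"targets": [[0, -29.7, -21.3, 0, 0], [0, -29.7, -21.3, 0, 0], [0, -29.7, -21.3, 0, 0], [0, -29.7, -21.3, 0, 0], [0, -29.7, -21.3, 0, 0], [0, -29.7, -21.3, 0, 0], [0, -29.7, -21.3, 0, 0], [0, -29.7, -21.3, 0, 0], [0, -29.7, -21.3, 0, 0]]}}

```text
clock: 1.55
eef_pos: [426.7, 311.5, 256.6]
tool_rot: [-3.141, 0.001, 2.799]
force: [-1.4, 0.3, -0.1]
width: 85.6
gripper_force: 0.0
```

Request:
{"op": "play_rows", "data": {"targets": [[0, -29.7, -21.3, 10, -15], [0, -29.7, -21.3, 10, -15], [0, -29.7, -21.3, 10, -15], [0, -29.7, -21.3, 10, -15], [0, -29.7, -21.3, 10, -15], [0, -29.7, -21.3, 10, -15], [0, -29.7, -21.3, 10, -15], [0, -29.7, -21.3, 10, -15], [0, -29.7, -21.3, 10, -15], [0, -29.7, -21.3, 10, -15]]}}

```text
clock: 2.55
eef_pos: [634.4, 17.5, 155.7]
tool_rot: [3.14, -0.001, 3.068]
force: [-1.0, 0.1, -0.3]
width: 85.4
gripper_force: 0.0
```

```bash
cat >> h.py <<'E'
from scipy.spatial.transform import Rotation as Ro
def wcloud(d,s):
    c=ctrl.calibration('wrist'); f,cx,cy=K(c)
    v,u=np.mgrid[0:420,0:560]; a=u-cx; b=v-cy; r=np.hypot(a,b)+1e-9; th=r/f
    D=np.stack([np.tan(th)*a/r,np.tan(th)*b/r,np.ones_like(r)],-1)*d[...,None]
    M=np.array(c['mount']); P=D@M[:3,:3].T+M[:3,3]
    return P@Ro.from_euler('xyz',s['tool_rot']).as_matrix().T+s['eef_pos']
def wlook(name):
    s=ctrl.read_state(); im,d=ctrl.get_image('wrist'); save(name,im); return im,d,wcloud(d,s)
E
python3 - <<'E'
from h import *
s=ctrl.read_state(); print(s['clock'],np.round(s['eef_pos'],1),s['tool_rot'])
im,d,W=wlook('w1')
x,y,z=W[...,0],W[...,1],W[...,2]
m=(d>0)&(z>17)&(z<24)&(abs(x-635)<45)&(abs(y-15)<45)
for n in comps(W,m,200): print('dish',rect(W[n]),cv2.minEnclosingCircle(W[n][:,:2].astype(np.float32)),W[n][:,2].mean())
go(635,15,30,175.7)
E
```

```text
2.55 [634.4  17.5 155.7] [ 3.13971485e+00 -1.19126441e-03  3.06787073e+00]
dish (array([635.3,  15. ]), array([54.2, 54.2]), 7.4) ((635.4282836914062, 15.146187782287598), 27.564695358276367) 20.913320229467118
shift cm [-0.1  -0.35 12.61] spin 0.2 n 2.5
```

View pics/w1.png

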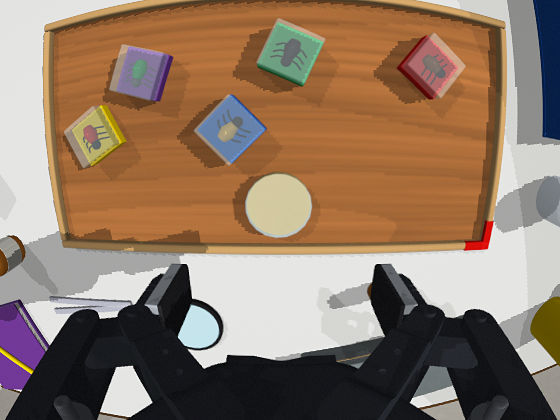

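The wrist view agrees: the dish is at (279,205) between the fingers, and all five blocks and the red guard (480,237) are visible. I'll descend and grip.

Request:
{"op": "play_rows", "data": {"targets": [[0, 0, -0.3, 4, 0], [0, 0, -0.3, 8.5, 0], [0, 0, -0.3, 12.5, 0], [0, 0, -0.3, 12.5, 0], [0, 0, -0.3, 12.5, 0], [1, 0, -0.3, 12.5, 0], [1, 0, -0.3, 12.5, 0], [1, 0, -0.3, 12.5, 0], [1, 0, -0.3, 12.5, 0], [1, 0, -0.3, 12.5, 0]]}}

```text
clock: 3.6
eef_pos: [636.2, 12.6, 34.6]
tool_rot: [3.141, 0.004, 3.067]
force: [-2.4, 0.8, 9.0]
width: 52.1
gripper_force: 60.7
```

Request:
{"op": "play_rows", "data": {"targets": [[1, 0, 0, 0, 0], [1, 0, 0, -4, 0], [1, 0, 0, -8, 0], [1, 0, 0, -9, 0], [1, 0, 0, -9, 0]]}}

```text
clock: 4.1
eef_pos: [636.3, 12.2, 124.6]
tool_rot: [3.141, 0.006, 3.066]
force: [-1.1, -0.2, -0.3]
width: 52.4
gripper_force: 62.8
```

```bash
python3 - <<'E'
from h import *
go(498,363,140,180)
E
```

```text
shift cm [16.43 33.94 -1.54] spin -4.3 n 7.5
```

Request:
{"op": "play_rows", "data": {"targets": [[1, 16.4, 33.9, -1.5, -4], [1, 16.4, 33.9, -1.5, -4], [1, 16.4, 33.9, -1.5, -4], [1, 16.4, 33.9, -1.5, -4], [1, 16.4, 33.9, -1.5, -4], [1, 16.4, 33.9, -1.5, -4], [1, 16.4, 33.9, -1.5, -4], [1, 16.4, 33.9, -1.5, -4], [1, 16.4, 33.9, -1.5, -4], [1, 16.4, 33.9, -1.5, -4]]}}

```text
clock: 5.1
eef_pos: [495.2, 362.3, 135.1]
tool_rot: [-3.14, -0.002, 3.138]
force: [-0.2, -0.3, 0.3]
width: 51.9
gripper_force: 62.9
```

Request:
{"op": "play_rows", "data": {"targets": [[1, 0, 0, 4, 0], [1, 0, 0, 8, 0], [1, 0, 0, 9.9, 0], [1, 0, 0, 9.9, 0], [0.2, 0, 0, 9.9, 0], [0.2, 0, 0, 9.9, 0], [0.2, 0, 0, 9.9, 0], [0.2, 0, 0, 6, 0], [0.2, 0, 0, 2, 0], [0, 0, 0, -4, 0]]}}

```text
clock: 6.1
eef_pos: [495.6, 362.0, 167.6]
tool_rot: [-3.141, -0.001, 3.136]
force: [1.0, 1.8, 0.6]
width: 80.9
gripper_force: 0.0
```

```bash
cat >> h.py <<'E'
def blocks(W,d):
    x,y,z=W[...,0],W[...,1],W[...,2]
    t=(W[...,:2]-TC)@RT
    m=(d>0)&(abs(t[...,0])<112)&(abs(t[...,1])<217)&(z>26)&(z<36)
    for n in comps(W,m,120):
        c,s,a=rect(W[n]); q=w2t(c); print('blk world',c,s,'ang',a,'tray',np.round(q,1),'rel ang',round((a-np.degrees(TA)+45)%90-45,1))
E
python3 - <<'E'
from h import *
im,d=ctrl.get_image('top'); save('top1',im); W=cloud('top',d)
blocks(W,d)
x,y,z=W[...,0],W[...,1],W[...,2]
m=(z>8)&(z<30)&(abs(x-497)<75)&(abs(y-363)<55)
for n in comps(W,m,60): print('dish',rect(W[n]),W[n][:,2].mean(),W[n][:,2].std())
cv2.imwrite('pics/top1c.png',cv2.resize(cv2.imread('pics/top1.png')[160:320,80:400],None,fx=2.5,fy=2.5))
E
```

```text
blk world [569.9 -17.5] [39.6 39.5] ang 40.1 tray [  4.1 -31.8] rel ang 44.4
blk world [ 559.7 -140.8] [39.1 39.5] ang 24.8 tray [   3.2 -155.5] rel ang 29.1
blk world [524.1 149.9] [39.3 39.5] ang 47.6 tray [-54.1 131.7] rel ang -38.1
blk world [513.5  33.3] [39.2 39. ] ang 62.0 tray [-56.   14.6] rel ang -23.7
blk world [513.5 -88.6] [39.4 39.4] ang 67.1 tray [ -46.8 -106.9] rel ang -18.6
dish (array([494.6, 354.4]), array([44.8, 55.8]), 70.0) 18.887646548422133 2.248091687774724
```

View pics/top1c.png

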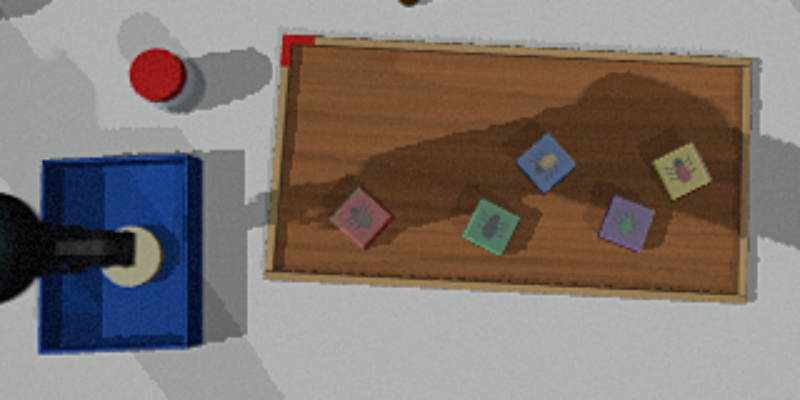

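The dish lies in the tub, at crop pixel (133,257). No block has moved, so I'll start with the red one.

```bash
cat >> h.py <<'E'
def chain(*wps):
    s=dict(ctrl.read_state())
    for (x,y,z,yaw) in wps:
        go(x,y,z,yaw,s); y0=np.degrees(s['tool_rot'][2]); yaw=y0+((yaw-y0+90)%180-90)
        s['eef_pos']=np.array([x,y,z]); s['tool_rot']=np.array([0,0,np.radians(yaw)])
E
python3 - <<'E'
from h import *
d=np.load('top0.npy'); W=cloud('top',d); im=cv2.imread('pics/top0.png')[...,::-1].astype(int)
m=(im[...,0]>150)&(im[...,1]<60)&(W[...,0]>640)&(abs(W[...,1]-215)<40); print(m.sum(),W[m].min(0),W[m].max(0))
print(ctrl.read_state()['qpos'])
chain((524.1,149.9,120,137.6),(*t2w((73,182)),120,85.7))
E
```

```text
62 [667.40134458 194.50342335  12.19538749] [696.07742313 224.91464177  19.62798186]
[-0.68508207  0.66889506  0.01448366  1.69828958 -0.01276222  0.76063654
  0.90069117]
shift cm [ -2.53 -21.51   5.7 ] spin 42.1 n 4.5
shift cm [-6.9 11.8 -0. ] spin 51.9 n 2.7
```

Request:
{"op": "play_rows", "data": {"targets": [[0, -2.5, -21.5, 5.7, 42], [0, -2.5, -21.5, 5.7, 42], [0, -2.5, -21.5, 5.7, 42], [0, -2.5, -21.5, 5.7, 42], [0, -2.5, -21.5, 5.7, 42], [0, -2.5, -21.5, 5.7, 42], [0, -2.5, -21.5, 5.7, 42], [0, -2.5, -21.5, 5.7, 42]]}}

```text
clock: 6.95
eef_pos: [520.5, 149.4, 110.0]
tool_rot: [3.139, -0.0, 2.407]
force: [-0.4, 1.0, -0.4]
width: 85.6
gripper_force: 0.0
```

```bash
python3 - <<'E'
from h import *
s=ctrl.read_state(); print(s['clock'],np.round(s['eef_pos'],1),s['tool_rot'])
im,d,W=wlook('w2'); blocks(W,d)
go(524.1,149.9,47,137.6)
E
```

```text
6.95 [520.5 149.4 110. ] [ 3.13922458e+00 -2.56481002e-04  2.40682259e+00]
blk world [524.7 150.6] [39.9 40.7] ang 47.6 tray [-53.6 132.5] rel ang -38.1
blk world [533.7  41.9] [11.4 22.2] ang 21.7 tray [-36.5  24.7] rel ang 26.0
blk world [ 563. -139.] [31.  43.9] ang 17.5 tray [   6.3 -153.5] rel ang 21.8
shift cm [-0.25  0.28  6.29] spin 0.3 n 1.3
```

View pics/w2.png

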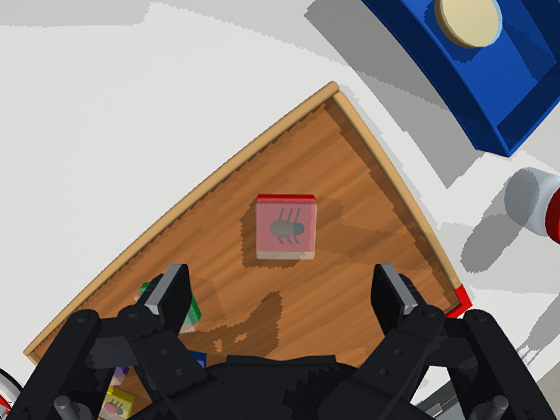

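The red block at (286,227) is square between the jaws. Its measured position matches the top view.

Request:
{"op": "play_rows", "data": {"targets": [[0, -0.2, 0.2, 4, 0], [0, -0.2, 0.2, 6.3, 0], [0, -0.2, 0.2, 6.3, 0], [0, -0.2, 0.2, 6.3, 0], [1, -0.2, 0.2, 6.3, 0], [1, -0.2, 0.2, 6.3, 0], [1, -0.2, 0.2, 6.3, 0], [1, -0.2, 0.2, 6.3, 0], [1, -0.2, 0.2, 6.3, 0], [1, -0.2, 0.2, 6.3, 0]]}}

```text
clock: 8.0
eef_pos: [523.6, 147.8, 47.7]
tool_rot: [3.14, 0.001, 2.403]
force: [-0.2, 0.6, 7.5]
width: 38.0
gripper_force: 59.9
```

Request:
{"op": "play_rows", "data": {"targets": [[1, 0, 0, -2, 0], [1, 0, 0, -5, 0], [1, 0, 0, -5, 0], [1, 0, 0, -5, 0]]}}

```text
clock: 8.4
eef_pos: [523.4, 147.7, 97.0]
tool_rot: [3.14, 0.001, 2.403]
force: [-0.1, -0.5, -0.3]
width: 37.6
gripper_force: 60.8
```

```bash
python3 - <<'E'
from h import *
s=ctrl.read_state(); print(np.round(s['eef_pos'],1),s['width'],s['gripper_force'])
go(*t2w((73,182)),s['eef_pos'][2],85.7)
E
```

```text
[523.4 147.7  97. ] 37.64889046565722 60.79752802848816
shift cm [-6.83 12.   -0.  ] spin 52.0 n 2.8
```

Request:
{"op": "play_rows", "data": {"targets": [[1, -6.8, 12, 0, 52], [1, -6.8, 12, 0, 52], [1, -6.8, 12, 0, 52], [1, -6.8, 12, 0, 52], [1, -6.8, 12, 0, 52], [1, -6.8, 12, 0, 52], [1, -6.8, 12, 0, 52], [1, -6.8, 12, 0, 52], [1, -6.8, 12, 0, 52]]}}

```text
clock: 9.3
eef_pos: [653.7, 190.4, 95.7]
tool_rot: [-3.141, 0.0, 1.498]
force: [0.2, 0.1, -0.7]
width: 37.9
gripper_force: 60.8
```

Request:
{"op": "play_rows", "data": {"targets": [[1, 0, 0, 2.5, 0], [1, 0, 0, 4.9, 0], [1, 0, 0, 4.9, 0], [1, 0, 0, 4.9, 0]]}}

```text
clock: 9.7
eef_pos: [653.8, 190.2, 47.2]
tool_rot: [-3.141, 0.0, 1.496]
force: [0.4, -0.5, 0.3]
width: 37.8
gripper_force: 73.9
```

```bash
cat >> h.py <<'E'
def st():
    s=ctrl.read_state(); t=w2t(s['eef_pos'][:2]); print('tray',np.round(t,1),'z',round(s['eef_pos'][2],1),'yaw-rel',round(np.degrees(s['tool_rot'][2])-85.7,1),'F',np.round(s['force'],1),'w',round(s['width'],1),'t',s['clock'])
E
python3 - <<'E'
from h import *
st()
E
```

```text
tray [ 72.2 181.6] z 47.2 yaw-rel 0.0 F [ 0.4 -0.5  0.3] w 37.8 t 9.7
```

Request:
{"op": "play_rows", "data": {"targets": [[1, 0.8, 1.2, 0, 0], [1, 1.0, 1.4, 0, 0], [1, 1.1, 1.5, 0, 0], [1, 1.1, 1.5, 0, 0], [1, 1.1, 1.5, 0, 0]]}}

```text
clock: 10.2
eef_pos: [666.9, 196.3, 47.9]
tool_rot: [-3.135, 0.005, 1.495]
force: [-7.1, -6.3, 4.3]
width: 37.9
gripper_force: 74.4
```

```bash
python3 - <<'E'
from h import *
st()
E
```

```text
tray [ 84.8 188.7] z 47.9 yaw-rel -0.0 F [-7.1 -6.3  4.3] w 37.9 t 10.2
```

Request:
{"op": "play_rows", "data": {"targets": [[0.4, -0.1, -0.2, 0, 0], [0.4, -0.1, -0.2, 0, 0], [0.4, -0.1, -0.2, 0, 0], [0.4, -0.1, -0.2, -3, 0], [0, -0.1, -0.2, -6, 0], [0, -0.1, -0.2, -6, 0]]}}

```text
clock: 10.8
eef_pos: [671.4, 200.4, 112.4]
tool_rot: [3.133, -0.003, 1.497]
force: [1.2, -0.3, -0.5]
width: 78.0
gripper_force: 0.0
```

Request:
{"op": "play_rows", "data": {"targets": [[0, -22, -8, 0, -44], [0, -22, -8, 0, -44], [0, -22, -8, 0, -44], [0, -22, -8, 0, -44], [0, -22, -8, 0, -44], [0, -22, -8, 0, -44], [0, -22, -8, 0, -44], [0, -22, -8, 0, -44], [0, -22, -8, 0, -44]]}}

```text
clock: 11.7
eef_pos: [572.2, -11.9, 107.2]
tool_rot: [3.141, -0.0, 2.266]
force: [-0.4, 0.3, 0.4]
width: 85.6
gripper_force: 0.0
```

```bash
python3 - <<'E'
from h import *
st()
im,d,W=wlook('w3'); blocks(W,d)
go(569.9,-17.5,47,130.1)
E
```

```text
tray [  5.9 -26. ] z 107.2 yaw-rel 44.1 F [-0.4  0.3  0.4] w 85.6 t 11.7
blk world [666.2 196.8] [41.  40.2] ang 85.8 tray [ 84.1 189.1] rel ang 0.1
blk world [513.4  33.6] [39.9 40.1] ang 61.1 tray [-56.1  14.9] rel ang -24.6
blk world [570.  -17.6] [39.9 40.7] ang 40.2 tray [  4.2 -31.9] rel ang 44.5
blk world [513.4 -88.3] [40.6 39.4] ang 67.6 tray [ -46.9 -106.6] rel ang -18.1
blk world [ 571.5 -129.1] [ 9.  29.6] ang 24.4 tray [  14.1 -142.9] rel ang 28.7
shift cm [-0.28 -0.51  6.01] spin -0.3 n 1.2
```

Request:
{"op": "play_rows", "data": {"targets": [[0, -0.3, -0.5, 3, 0], [0, -0.3, -0.5, 6, 0], [0, -0.3, -0.5, 6, 0], [0, -0.3, -0.5, 6, 0], [1, -0.3, -0.5, 6, 0], [1, -0.3, -0.5, 6, 0], [1, -0.3, -0.5, 6, 0], [1, -0.3, -0.5, 6, 0], [1, -0.3, -0.5, 6, 0], [1, -0.3, -0.5, 6, 0]]}}

```text
clock: 12.75
eef_pos: [570.3, -19.3, 48.8]
tool_rot: [3.14, 0.001, 2.264]
force: [-1.2, 0.7, 7.0]
width: 37.8
gripper_force: 59.8
```

Request:
{"op": "play_rows", "data": {"targets": [[1, 0, 0, -2, 0], [1, 0, 0, -5, 0], [1, 0, 0, -5, 0], [1, 0, 0, -5, 0]]}}

```text
clock: 13.15
eef_pos: [570.1, -19.3, 98.2]
tool_rot: [3.14, 0.001, 2.264]
force: [-0.6, 0.6, -0.6]
width: 37.7
gripper_force: 60.6
```

Request:
{"op": "play_rows", "data": {"targets": [[1, 7.6, 17.1, 0, 44.4], [1, 7.6, 17.1, 0, 44.4], [1, 7.6, 17.1, 0, 44.4], [1, 7.6, 17.1, 0, 44.4], [1, 7.6, 17.1, 0, 44.4], [1, 7.6, 17.1, 0, 44.4], [1, 7.6, 17.1, 0, 44.4], [1, 7.6, 17.1, 0, 44.4], [1, 7.6, 17.1, 0, 44.4]]}}

```text
clock: 14.05
eef_pos: [652.4, 146.8, 97.4]
tool_rot: [-3.141, 0.0, 1.488]
force: [-0.1, 0.5, -0.6]
width: 37.9
gripper_force: 60.6
```

```bash
python3 - <<'E'
from h import *
st(); go(*t2w((73,141)),47,85.7)
E
```

```text
tray [ 74.1 138.3] z 97.4 yaw-rel -0.4 F [-0.1  0.5 -0.6] w 37.9 t 14.05
shift cm [ 0.27 -0.11  5.04] spin -0.4 n 1.0
```

Request:
{"op": "play_rows", "data": {"targets": [[1, 0, 0, 2.5, -0.4], [1, 0, 0, 4.8, -0.4], [1, 0, 0, 4.8, -0.4], [1, 0, 0, 4.8, -0.4], [1, 0.6, 0.8, 4.8, -0.4], [1, 1.0, 1.1, 4.8, -0.4], [1, 1.2, 1.3, 4.8, -0.4], [1, 1.3, 1.4, 4.8, -0.4], [1, 1.3, 1.4, 4.8, -0.4]]}}

```text
clock: 14.95
eef_pos: [664.0, 155.5, 50.0]
tool_rot: [-3.133, 0.006, 1.494]
force: [-10.5, -9.0, 8.4]
width: 37.5
gripper_force: 74.2
```

```bash
python3 - <<'E'
from h import *
st()
E
```

```text
tray [ 85.  147.8] z 50.0 yaw-rel -0.1 F [-10.5  -9.    8.4] w 37.5 t 14.95
```

Request:
{"op": "play_rows", "data": {"targets": [[0.4, -0.2, -0.3, 0, 0], [0.4, -0.2, -0.3, 0, 0], [0.4, -0.2, -0.3, 0, 0], [0.4, -0.2, -0.3, -3, 0], [0, -0.2, -0.3, -6, 0], [0, -0.2, -0.3, -6, 0]]}}

```text
clock: 15.55
eef_pos: [668.3, 159.3, 114.1]
tool_rot: [3.133, -0.003, 1.497]
force: [0.6, 0.0, 0.3]
width: 78.0
gripper_force: 0.0
```

Request:
{"op": "play_rows", "data": {"targets": [[0, -13.4, -14.2, 0, 24], [0, -13.4, -14.2, 0, 24], [0, -13.4, -14.2, 0, 24], [0, -13.4, -14.2, 0, 24], [0, -13.4, -14.2, 0, 24], [0, -13.4, -14.2, 0, 24], [0, -13.4, -14.2, 0, 24], [0, -13.4, -14.2, 0, 24]]}}

```text
clock: 16.35
eef_pos: [514.2, 36.6, 109.2]
tool_rot: [3.141, -0.001, 1.079]
force: [0.6, -1.1, 0.7]
width: 85.6
gripper_force: 0.0
```

```bash
python3 - <<'E'
from h import *
st()
im,d,W=wlook('w4'); blocks(W,d)
go(513.4,33.5,47,61.5)
E
```

```text
tray [-55.5  18. ] z 109.2 yaw-rel -23.9 F [ 0.6 -1.1  0.7] w 85.6 t 16.35
blk world [513.6  33.9] [40.3 39.7] ang 61.7 tray [-55.9  15.3] rel ang -24.0
blk world [515.1 -86.3] [36.4 40. ] ang 68.3 tray [ -45.4 -104.5] rel ang -17.4
shift cm [-0.28  0.09  6.21] spin 0.3 n 1.2
```

Request:
{"op": "play_rows", "data": {"targets": [[0, -0.3, 0.1, 3, 0], [0, -0.3, 0.1, 6.2, 0], [0, -0.3, 0.1, 6.2, 0], [0, -0.3, 0.1, 6.2, 0], [1, -0.3, 0.1, 6.2, 0], [1, -0.3, 0.1, 6.2, 0], [1, -0.3, 0.1, 6.2, 0], [1, -0.3, 0.1, 6.2, 0], [1, -0.3, 0.1, 6.2, 0], [1, -0.3, 0.1, 6.2, 0]]}}

```text
clock: 17.4
eef_pos: [512.9, 32.4, 48.6]
tool_rot: [3.14, -0.002, 1.077]
force: [-0.9, 0.8, 8.8]
width: 37.7
gripper_force: 59.5
```

Request:
{"op": "play_rows", "data": {"targets": [[1, 0, 0, -2, 0], [1, 0, 0, -5, 0], [1, 0, 0, -5, 0], [1, 0, 0, -5, 0]]}}

```text
clock: 17.8
eef_pos: [512.7, 32.6, 98.0]
tool_rot: [3.14, -0.001, 1.077]
force: [-0.6, 0.7, -0.1]
width: 37.8
gripper_force: 60.8
```

Request:
{"op": "play_rows", "data": {"targets": [[1, 13, 8.5, 0, -24], [1, 13, 8.5, 0, -24], [1, 13, 8.5, 0, -24], [1, 13, 8.5, 0, -24], [1, 13, 8.5, 0, -24], [1, 13, 8.5, 0, -24], [1, 13, 8.5, 0, -24], [1, 13, 8.5, 0, -24]]}}

```text
clock: 18.6
eef_pos: [647.7, 105.5, 97.2]
tool_rot: [-3.14, 0.0, 1.494]
force: [-0.1, -0.4, -0.9]
width: 37.5
gripper_force: 60.8
```

```bash
python3 - <<'E'
from h import *
st(); im,d=ctrl.get_image('top'); blocks(cloud('top',d),d)
E
```

```text
tray [72.5 96.7] z 97.2 yaw-rel -0.1 F [-0.1 -0.4 -0.9] w 37.5 t 18.6
blk world [ 559.7 -140.7] [39.2 39.6] ang 24.9 tray [   3.2 -155.4] rel ang 29.2
blk world [513.6 -88.5] [39.3 39.6] ang 67.3 tray [ -46.7 -106.8] rel ang -18.4
```

Request:
{"op": "play_rows", "data": {"targets": [[1, 0, 0, 2.5, 0], [1, 0, 0, 4.8, 0], [1, 0, 0, 4.8, 0], [1, 0, 0, 4.8, 0], [1, 0.7, 0.9, 4.8, 0], [1, 1.1, 1.3, 4.8, 0], [1, 1.4, 1.5, 4.8, 0], [1, 1.5, 1.6, 4.8, 0], [1, 1.5, 1.6, 4.8, 0]]}}

```text
clock: 19.55
eef_pos: [661.1, 116.6, 49.5]
tool_rot: [-3.132, 0.005, 1.495]
force: [-11.1, -5.8, 5.5]
width: 38.0
gripper_force: 73.9
```

```bash
python3 - <<'E'
from h import *
st()
E
```

```text
tray [ 85.  108.8] z 49.5 yaw-rel -0.1 F [-11.1  -5.8   5.5] w 38.0 t 19.55
```

Request:
{"op": "play_rows", "data": {"targets": [[0.4, -0.2, -0.3, 0, 0], [0.4, -0.2, -0.3, 0, 0], [0.4, -0.2, -0.3, 0, 0], [0.4, -0.2, -0.3, -3, 0], [0, -0.2, -0.3, -6, 0], [0, -0.2, -0.3, -6, 0]]}}

```text
clock: 20.15
eef_pos: [666.5, 118.9, 114.2]
tool_rot: [3.132, -0.002, 1.496]
force: [1.3, -0.7, -0.2]
width: 78.6
gripper_force: 0.0
```

Request:
{"op": "play_rows", "data": {"targets": [[0, -26.6, -8.2, 0, -29], [0, -26.6, -8.2, 0, -29], [0, -26.6, -8.2, 0, -29], [0, -26.6, -8.2, 0, -29], [0, -26.6, -8.2, 0, -29], [0, -26.6, -8.2, 0, -29], [0, -26.6, -8.2, 0, -29], [0, -26.6, -8.2, 0, -29], [0, -26.6, -8.2, 0, -29]]}}

```text
clock: 21.05
eef_pos: [561.9, -138.9, 109.2]
tool_rot: [3.14, -0.001, 2.004]
force: [0.0, -0.1, -0.5]
width: 85.7
gripper_force: 0.0
```

```bash
python3 - <<'E'
from h import *
st()
im,d,W=wlook('w5'); blocks(W,d)
go(559.7,-140.7,47,114.9)
E
```

```text
tray [   5.2 -153.4] z 109.2 yaw-rel 29.1 F [ 0.  -0.1 -0.5] w 85.7 t 21.05
blk world [671.7 103.1] [43.  20.1] ang 41.2 tray [96.6 96.1] rel ang -44.5
blk world [513.6 -88.7] [40.1 39.8] ang 68.0 tray [ -46.7 -107. ] rel ang -17.7
blk world [ 559.6 -141. ] [39.8 40.5] ang 24.8 tray [   3.1 -155.7] rel ang 29.1
shift cm [-0.1  -0.29  6.21] spin -0.0 n 1.2
```

Request:
{"op": "play_rows", "data": {"targets": [[0, -0.1, -0.3, 3, 0], [0, -0.1, -0.3, 6.2, 0], [0, -0.1, -0.3, 6.2, 0], [0, -0.1, -0.3, 6.2, 0], [1, -0.1, -0.3, 6.2, 0], [1, -0.1, -0.3, 6.2, 0], [1, -0.1, -0.3, 6.2, 0], [1, -0.1, -0.3, 6.2, 0], [1, -0.1, -0.3, 6.2, 0], [1, -0.1, -0.3, 6.2, 0]]}}

```text
clock: 22.1
eef_pos: [559.4, -143.0, 48.8]
tool_rot: [3.14, 0.001, 2.002]
force: [-0.8, 0.7, 7.4]
width: 37.3
gripper_force: 59.8
```

Request:
{"op": "play_rows", "data": {"targets": [[1, 0, 0, -2, 0], [1, 0, 0, -5, 0], [1, 0, 0, -5, 0], [1, 0, 0, -5, 0]]}}

```text
clock: 22.5
eef_pos: [559.2, -142.9, 98.2]
tool_rot: [3.14, 0.001, 2.002]
force: [0.3, 0.1, -0.2]
width: 37.7
gripper_force: 60.6
```

```bash
python3 - <<'E'
from h import *
st(); im,d=ctrl.get_image('top'); save('top2',im); blocks(cloud('top',d),d)
cv2.imwrite('pics/top2c.png',cv2.resize(cv2.imread('pics/top2.png')[160:300,170:400],None,fx=3,fy=3))
E
```

```text
tray [   2.8 -157.6] z 98.2 yaw-rel 29.0 F [ 0.3  0.1 -0.2] w 37.7 t 22.5
blk world [663.5 156.7] [120.6  40.5] ang 85.8 tray [ 84.4 148.9] rel ang 0.1
blk world [513.6 -88.7] [39.2 39.6] ang 67.3 tray [ -46.7 -107. ] rel ang -18.4
```

View pics/top2c.png

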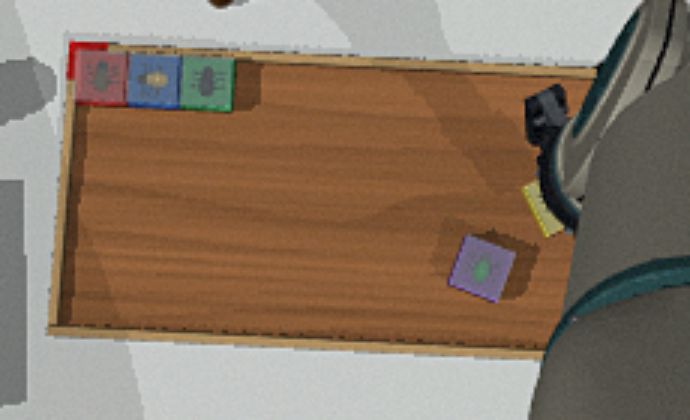

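The first three blocks stand in a tight row: red (100,78), blue (154,80) and green (208,83), spanning 120.6 x 40.5 mm. Next I'll bring the yellow block to place 4.

Request:
{"op": "play_rows", "data": {"targets": [[1, 15.2, 16.6, 0, 29], [1, 15.2, 16.6, 0, 29], [1, 15.2, 16.6, 0, 29], [1, 15.2, 16.6, 0, 29], [1, 15.2, 16.6, 0, 29], [1, 15.2, 16.6, 0, 29], [1, 15.2, 16.6, 0, 29], [1, 15.2, 16.6, 0, 29], [1, 15.2, 16.6, 0, 29]]}}

```text
clock: 23.45
eef_pos: [645.4, 62.2, 97.2]
tool_rot: [-3.141, 0.001, 1.493]
force: [0.0, 0.5, -0.1]
width: 37.5
gripper_force: 60.6
```

```bash
python3 - <<'E'
from h import *
st()
E
```

```text
tray [73.4 53.4] z 97.2 yaw-rel -0.2 F [ 0.   0.5 -0.1] w 37.5 t 23.45
```

Request:
{"op": "play_rows", "data": {"targets": [[1, 0, 0, 2.5, 0], [1, 0, 0, 4.8, 0], [1, 0, 0, 4.8, 0], [1, 0, 0, 4.8, 0], [1, 0.9, 0.9, 4.8, 0], [1, 1.4, 1.3, 4.8, 0], [1, 1.7, 1.4, 4.8, 0], [1, 1.8, 1.5, 4.8, 0], [1, 1.8, 1.5, 4.8, 0]]}}

```text
clock: 24.35
eef_pos: [657.9, 76.1, 49.9]
tool_rot: [-3.133, 0.006, 1.494]
force: [-9.9, -7.7, 6.5]
width: 37.4
gripper_force: 74.4
```

```bash
python3 - <<'E'
from h import *
st()
E
```

```text
tray [84.9 68.1] z 49.9 yaw-rel -0.1 F [-9.9 -7.7  6.5] w 37.4 t 24.35
```

Release, then go to purple at (-46.7, -107).

Request:
{"op": "play_rows", "data": {"targets": [[0.4, -0.2, -0.3, 0, 0], [0.4, -0.2, -0.3, 0, 0], [0.4, -0.2, -0.3, 0, 0], [0.4, -0.2, -0.3, -3, 0], [0, -0.2, -0.3, -6, 0], [0, -0.2, -0.3, -6, 0]]}}

```text
clock: 24.95
eef_pos: [662.8, 80.1, 114.0]
tool_rot: [3.133, -0.002, 1.497]
force: [1.0, -0.1, -0.1]
width: 78.2
gripper_force: 0.0
```

Request:
{"op": "play_rows", "data": {"targets": [[0, -17.7, -13.2, 0, 18.3], [0, -17.7, -13.2, 0, 18.3], [0, -17.7, -13.2, 0, 18.3], [0, -17.7, -13.2, 0, 18.3], [0, -17.7, -13.2, 0, 18.3], [0, -17.7, -13.2, 0, 18.3], [0, -17.7, -13.2, 0, 18.3], [0, -17.7, -13.2, 0, 18.3]]}}

```text
clock: 25.75
eef_pos: [515.7, -85.4, 109.2]
tool_rot: [3.141, -0.001, 1.179]
force: [-0.0, -0.2, -0.0]
width: 85.4
gripper_force: 0.0
```

```bash
python3 - <<'E'
from h import *
st()
im,d,W=wlook('w6'); blocks(W,d)
go(513.5,-88.7,47,67.4)
E
```

```text
tray [ -44.9 -103.6] z 109.2 yaw-rel -18.1 F [-0.  -0.2 -0. ] w 85.4 t 25.75
blk world [513.7 -88.3] [40.1 39.9] ang 67.5 tray [ -46.6 -106.6] rel ang -18.2
shift cm [-0.39 -0.06  6.21] spin 0.2 n 1.2
```

Request:
{"op": "play_rows", "data": {"targets": [[0, -0.3, -0.1, 3, 0], [0, -0.3, -0.1, 6.2, 0], [0, -0.3, -0.1, 6.2, 0], [0, -0.3, -0.1, 6.2, 0], [1, -0.3, -0.1, 6.2, 0], [1, -0.3, -0.1, 6.2, 0], [1, -0.3, -0.1, 6.2, 0], [1, -0.3, -0.1, 6.2, 0], [1, -0.3, -0.1, 6.2, 0], [1, -0.3, -0.1, 6.2, 0]]}}

```text
clock: 26.8
eef_pos: [512.8, -89.3, 48.6]
tool_rot: [3.14, -0.001, 1.176]
force: [-1.4, 0.7, 7.6]
width: 38.1
gripper_force: 59.5
```

Request:
{"op": "play_rows", "data": {"targets": [[1, 0, 0, -2, 0], [1, 0, 0, -5, 0], [1, 0, 0, -5, 0], [1, 0, 0, -5, 0]]}}

```text
clock: 27.2
eef_pos: [512.6, -89.1, 98.0]
tool_rot: [3.14, -0.001, 1.177]
force: [0.3, 0.2, -0.6]
width: 37.7
gripper_force: 60.8
```

Request:
{"op": "play_rows", "data": {"targets": [[1, 15.5, 7.6, 0, -18], [1, 15.5, 7.6, 0, -18], [1, 15.5, 7.6, 0, -18], [1, 15.5, 7.6, 0, -18], [1, 15.5, 7.6, 0, -18], [1, 15.5, 7.6, 0, -18], [1, 15.5, 7.6, 0, -18], [1, 15.5, 7.6, 0, -18]]}}

```text
clock: 28.0
eef_pos: [640.8, 22.9, 97.1]
tool_rot: [-3.14, 0.001, 1.488]
force: [-0.2, 0.6, -0.8]
width: 38.1
gripper_force: 60.8
```

```bash
python3 - <<'E'
from h import *
st()
E
```

```text
tray [71.7 13.8] z 97.1 yaw-rel -0.4 F [-0.2  0.6 -0.8] w 38.1 t 28.0
```

Request:
{"op": "play_rows", "data": {"targets": [[1, 0, 0, 2.5, -0.4], [1, 0, 0, 4.8, -0.4], [1, 0, 0, 4.8, -0.4], [1, 0, 0, 4.8, -0.4], [1, 0.9, 0.9, 4.8, -0.4], [1, 1.4, 1.3, 4.8, -0.4], [1, 1.7, 1.5, 4.8, -0.4], [1, 1.8, 1.6, 4.8, -0.4], [1, 1.8, 1.6, 4.8, -0.4]]}}

```text
clock: 28.9
eef_pos: [654.9, 37.4, 49.7]
tool_rot: [-3.133, 0.004, 1.496]
force: [-9.0, -6.1, 5.7]
width: 37.6
gripper_force: 73.2
```

Request:
{"op": "play_rows", "data": {"targets": [[0.4, -0.2, -0.3, 0, 0], [0.4, -0.2, -0.3, 0, 0], [0.4, -0.2, -0.3, 0, 0], [0.4, -0.2, -0.3, -3, 0], [0, -0.2, -0.3, -6, 0], [0, -0.2, -0.3, -6, 0]]}}

```text
clock: 29.5
eef_pos: [659.7, 39.6, 113.8]
tool_rot: [3.133, -0.001, 1.498]
force: [1.2, -0.0, 0.7]
width: 78.2
gripper_force: 0.0
```

Request:
{"op": "play_rows", "data": {"targets": [[0, -17, -12, -5, 0], [0, -17, -12, -5, 0], [0, -17, -12, -5, 0], [0, -17, -12, -5, 0], [0, -17, -12, -5, 0], [0, -17, -12, -5, 0]]}}

```text
clock: 30.1
eef_pos: [523.2, -123.6, 160.1]
tool_rot: [3.14, 0.001, 1.493]
force: [0.6, 0.5, 0.3]
width: 85.1
gripper_force: 0.0
```

```bash
python3 - <<'E'
from h import *
st(); im,d=ctrl.get_image('top'); save('top3',im); W=cloud('top',d); blocks(W,d)
x,y,z=W[...,0],W[...,1],W[...,2]
m=(z>8)&(z<30)&(abs(x-497)<75)&(abs(y-363)<55)
for n in comps(W,m,60): print('dish',rect(W[n]),W[n][:,2].mean(),W[n][:,2].std())
# key end colours
m=(z>48)&(z<60)&(abs(x-449)<40)&(abs(y+353)<40); print('key',rect(W[m]))
go(449.2,-354,130,34.2-90)
im2,d2=ctrl.get_image('wrist')
cv2.imwrite('pics/top3c.png',np.hstack([cv2.resize(im[160:300,170:400,::-1],(575,350)),cv2.resize(im[245:305,420:480,::-1],(225,350))]))
E
```

```text
tray [ -34.5 -141.1] z 160.1 yaw-rel -0.2 F [0.6 0.5 0.3] w 85.1 t 30.1
blk world [660.6 116.9] [200.6  40.4] ang 85.8 tray [ 84.5 109. ] rel ang 0.1
dish (array([495.3, 359. ]), array([53.5, 53. ]), 9.7) 19.028017518288827 2.1710547267703406
key (array([ 449.2, -355.1]), array([45.4, 10.7]), 35.4)
shift cm [-23.77  -5.79   2.95] spin -38.5 n 4.9
```

View pics/top3c.png

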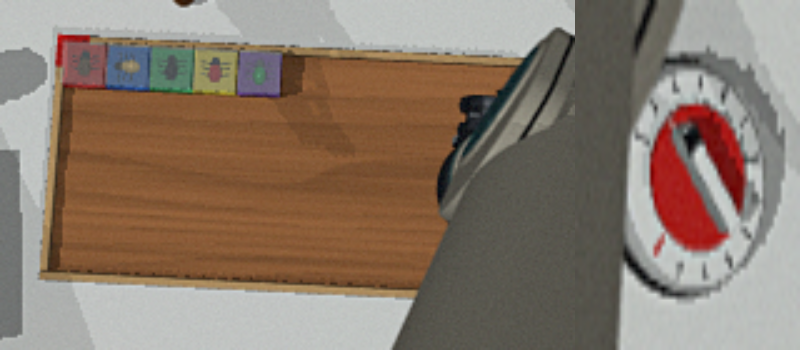

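The row is complete and straight: red, blue, green, yellow and purple, spanning 200.6 x 40.4 mm. The dish is flat in the tub. On the timer (right inset), the black tip points to about (685,130), which is 35° in world axes. The red tick is at about (658,245), or 135°. The key therefore needs about 260° clockwise.

Request:
{"op": "play_rows", "data": {"targets": [[0, -23.8, -5.8, 3, 50], [0, -23.8, -5.8, 3, 50], [0, -23.8, -5.8, 3, 50], [0, -23.8, -5.8, 3, 50], [0, -23.8, -5.8, 3, 50], [0, -23.8, -5.8, 3, 50], [0, -23.8, -5.8, 3, 50], [0, -23.8, -5.8, 3, 50], [0, -23.8, -5.8, 3, 50]]}}

```text
clock: 31.1
eef_pos: [450.5, -352.1, 128.8]
tool_rot: [-3.14, -0.001, 0.631]
force: [-0.0, -1.3, 0.2]
width: 85.3
gripper_force: 0.0
```

```bash
cat >> h.py <<'E'
def keylook(name):
    im,d,W=wlook(name); x,y,z=W[...,0],W[...,1],W[...,2]
    m=(d>0)&(z>50)&(z<60)&(abs(x-449)<32)&(abs(y+354)<32)
    n=max(comps(W,m,60),key=lambda q:q.sum()); print('key',rect(W[n]),n.sum())
    dark=n&(im.max(-1)<70); print('tip centre',W[dark].mean(0).round(1),dark.sum())
    m=(d>0)&(z>25)&(z<45)&(np.hypot(x-449,y+354)>29)&(np.hypot(x-449,y+354)<50)&(im[...,0].astype(int)-im[...,1]>70)
    for n in comps(W,m,8): c=W[n].mean(0); print('red',c.round(1),n.sum(),'ang',np.degrees(np.arctan2(c[1]+354.5,c[0]-449.2)).round(1))
E
python3 - <<'E'
from h import *
st(); print(np.round(ctrl.read_state()['qpos'],2))
keylook('w7')
E
```

```text
tray [ -89.9 -374.4] z 128.8 yaw-rel -49.5 F [-0.  -1.3  0.2] w 85.3 t 31.1
[ 0.24  0.78  0.62  1.86 -0.67  0.72  0.3 ]
key (array([ 449.3, -354.8]), array([46.2,  9. ]), 34.9) 959
tip centre [ 463.7 -344.6   57.1] 183
red [ 424.1 -331.4   31.9] 34 ang 137.5
```

View pics/w7.png

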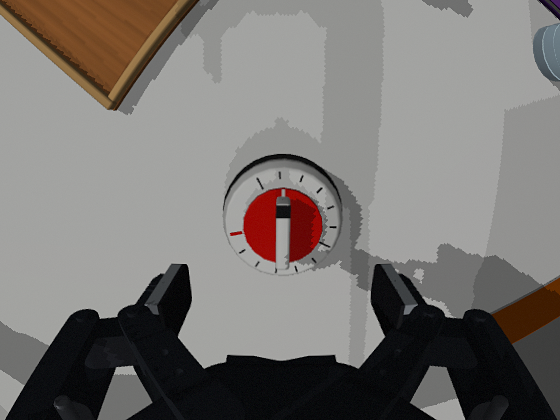

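The key bar runs from its dark tip at (284,208) down to (282,265), and the red tick is at (236,234). The remaining turn comes out at about 257° clockwise.

```bash
python3 -c "
from h import *
go(449.3,-354.8,64,34.9)"
```

```text
shift cm [-0.21  0.13  6.5 ] spin 1.2 n 1.3
```

Request:
{"op": "play_rows", "data": {"targets": [[0, -0.2, 0.1, 3, 1.2], [0, -0.2, 0.1, 6.5, 1.2], [0, -0.2, 0.1, 6.5, 1.2], [0, -0.2, 0.1, 6.5, 1.2], [1, -0.2, 0.1, 6.5, 1.2], [1, -0.2, 0.1, 6.5, 1.2], [1, -0.2, 0.1, 6.5, 1.2], [1, -0.2, 0.1, 6.5, 1.2], [1, -0.2, 0.1, 6.5, 1.2], [1, -0.2, 0.1, 6.5, 1.2]]}}

```text
clock: 32.15
eef_pos: [447.4, -355.8, 64.8]
tool_rot: [-3.14, -0.001, 0.604]
force: [-1.7, 2.2, 6.8]
width: 7.4
gripper_force: 59.2
```

```bash
python3 - <<'E'
from h import *
st(); s=ctrl.read_state(); print(s['gripper_force'],s['eef_pos'],s['tool_rot'])
E
```

```text
tray [ -92.7 -378.3] z 64.8 yaw-rel -51.1 F [-1.7  2.2  6.8] w 7.4 t 32.15
59.23091232776642 [ 447.42998234 -355.81807609   64.78976468] [-3.14022046e+00 -7.04127424e-04  6.04297627e-01]
```

Request:
{"op": "play_rows", "data": {"targets": [[1, 0.2, 0, 0, 6], [1, 0.2, 0, 0, 14], [1, 0.2, 0, 0, 22], [1, 0.2, 0, 0, 30], [1, 0.2, 0, 0, 38], [1, 0.2, 0, 0, 46], [1, 0.2, 0, 0, 54], [1, 0.2, 0, 0, 62], [1, 0.2, 0, 0, 70], [1, 0.2, 0, 0, 70]]}}

```text
clock: 33.15
eef_pos: [447.5, -354.3, 64.8]
tool_rot: [-3.141, 0.004, -0.621]
force: [-4.1, 4.9, 10.4]
width: 7.3
gripper_force: 60.1
```

```bash
python3 - <<'E'
from h import *
st(); s=ctrl.read_state(); print(s['gripper_force'],s['eef_pos'],np.degrees(s['tool_rot'][2]),s['torque'],s['qpos'].round(2))
E
```

```text
tray [ -92.7 -376.8] z 64.8 yaw-rel -121.3 F [-4.1  4.9 10.4] w 7.3 t 33.15
60.12246072292328 [ 447.469078   -354.31991875   64.77914151] -35.59382563893262 [ 0.83458982  0.99995933 -0.05354444] [ 0.14  0.97  0.82  1.89 -1.03  0.78 -0.63]
```

Request:
{"op": "play_rows", "data": {"targets": [[0.4, 0, 0, 0, 0], [0.4, 0, 0, 0, 0], [0.4, 0, 0, 0, 0], [0, 0, 0, -4, 0], [0, 0.1, 0, -4, -8], [0, 0.1, 0, -4, -16], [0, 0.1, 0, -4, -24], [0, 0.1, 0, -4, -32], [0, 0.1, 0, -4, -40]]}}

```text
clock: 34.05
eef_pos: [450.4, -356.0, 104.3]
tool_rot: [3.141, -0.0, 0.086]
force: [-0.5, -0.4, 0.5]
width: 85.7
gripper_force: 0.0
```

Request:
{"op": "play_rows", "data": {"targets": [[0, 0, 0, 0, -70], [0, 0, 0, 0, -70], [0, 0, 0, 0, -70], [0, 0, 0, 0, -70], [0, 0, 0, 0, -70], [0, 0, 0, 0, -70], [0, 0, 0, 0, -70], [0, 0, 0, 0, -70], [0, 0, 0, 0, -70], [0, 0, 0, 0, -70]]}}

```text
clock: 35.05
eef_pos: [450.1, -356.1, 104.4]
tool_rot: [3.141, -0.0, 1.299]
force: [-0.6, 0.1, -1.2]
width: 85.5
gripper_force: 0.0
```

Request:
{"op": "play_rows", "data": {"targets": [[0, 0, 0, 0, -70], [0, 0, 0, 0, -70], [0, 0, 0, 0, -70], [0, 0, 0, 0, -70], [0, 0, 0, 0, -70], [0, 0, 0, 0, -70], [0, 0, 0, 0, -70], [0, 0, 0, 0, -70], [0, 0, 0, 0, -70], [0, 0, 0, 0, -70]]}}

```text
clock: 36.05
eef_pos: [450.0, -355.9, 104.1]
tool_rot: [-3.142, -0.0, 2.519]
force: [0.1, 0.3, 0.7]
width: 85.4
gripper_force: 0.0
```

```bash
python3 - <<'E'
from h import *
st(); s=ctrl.read_state(); print(s['eef_pos'],np.degrees(s['tool_rot'][2]),s['qpos'].round(2))
keylook('w8')
E
```

```text
tray [ -90.1 -378.3] z 104.1 yaw-rel 58.7 F [0.1 0.3 0.7] w 85.4 t 36.05
[ 449.98366238 -355.94197784  104.14918581] 144.35099966712428 [ 0.58  0.73  0.06  1.86 -0.07  0.56  1.64]
key (array([ 448.5, -354.7]), array([ 8.7, 45.7]), 54.6) 1235
tip centre [ 463.6 -365.4   57. ] 193
red [ 424.1 -331.5   31.6] 45 ang 137.5
```

The key turned the full 70° and now sits at -35.4°. About 187° is left. I'll regrip and turn 140°.

Request:
{"op": "play_rows", "data": {"targets": [[0, 0.1, 0, 2, 0], [0, 0.1, 0, 4, 0], [0, 0.1, 0, 4, 0], [0, 0.1, 0, 4, 0], [1, 0.1, 0, 4, 0], [1, 0.1, 0, 4, 0], [1, 0.1, 0, 4, 0], [1, 0.1, 0, 4, 0], [1, 0.1, 0, 4, 0], [1, 0.1, 0, 4, 0]]}}

```text
clock: 37.1
eef_pos: [449.3, -355.5, 64.7]
tool_rot: [-3.141, 0.0, 2.523]
force: [-1.0, 0.9, 3.7]
width: 7.1
gripper_force: 59.7
```

Request:
{"op": "play_rows", "data": {"targets": [[1, 0, 0, 0, 6], [1, 0, 0, 0, 14], [1, 0, 0, 0, 22], [1, 0, 0, 0, 30], [1, 0, 0, 0, 38], [1, 0, 0, 0, 46], [1, 0, 0, 0, 54], [1, 0, 0, 0, 62], [1, 0, 0, 0, 70], [1, 0, 0, 0, 70]]}}

```text
clock: 38.1
eef_pos: [448.3, -355.9, 64.7]
tool_rot: [-3.14, 0.001, 1.299]
force: [-3.6, 0.3, 4.9]
width: 7.6
gripper_force: 60.0
```

Request:
{"op": "play_rows", "data": {"targets": [[1, 0, 0, 0, 6], [1, 0, 0, 0, 14], [1, 0, 0, 0, 22], [1, 0, 0, 0, 30], [1, 0, 0, 0, 38], [1, 0, 0, 0, 46], [1, 0, 0, 0, 54], [1, 0, 0, 0, 62], [1, 0, 0, 0, 70], [1, 0, 0, 0, 70]]}}

```text
clock: 39.1
eef_pos: [447.6, -355.1, 64.7]
tool_rot: [-3.141, 0.003, 0.077]
force: [-4.1, 1.7, 8.9]
width: 7.8
gripper_force: 60.5
```

```bash
python3 - <<'E'
from h import *
st(); s=ctrl.read_state(); print(s['eef_pos'],np.degrees(s['tool_rot'][2]),s['qpos'].round(2),s['gripper_force'])
E
```

```text
tray [ -92.5 -377.6] z 64.7 yaw-rel -81.3 F [-4.1  1.7  8.9] w 7.8 t 39.1
[ 447.60954355 -355.07299706   64.67440693] 4.437439605936179 [ 0.22  0.91  0.67  1.89 -0.9   0.68 -0.05] 60.4813152551651
```

Release and go back 180° for the final partial turn.

Request:
{"op": "play_rows", "data": {"targets": [[0.4, 0, 0, 0, 0], [0.4, 0, 0, 0, 0], [0.4, 0, 0, 0, 0], [0, 0, 0, -4, 0], [0, 0.1, 0, -4, -8], [0, 0.1, 0, -4, -16], [0, 0.1, 0, -4, -24], [0, 0.1, 0, -4, -32], [0, 0.1, 0, -4, -40]]}}

```text
clock: 40.0
eef_pos: [450.6, -355.2, 104.3]
tool_rot: [3.141, -0.0, 0.785]
force: [-0.4, 0.1, 0.4]
width: 85.3
gripper_force: 0.0
```

Request:
{"op": "play_rows", "data": {"targets": [[0, 0, 0, 0, -70], [0, 0, 0, 0, -70], [0, 0, 0, 0, -70], [0, 0, 0, 0, -70], [0, 0, 0, 0, -70], [0, 0, 0, 0, -70], [0, 0, 0, 0, -70], [0, 0, 0, 0, -70], [0, 0, 0, 0, -70], [0, 0, 0, 0, -70]]}}

```text
clock: 41.0
eef_pos: [450.3, -355.4, 104.3]
tool_rot: [3.141, -0.0, 1.997]
force: [0.5, 0.6, -1.4]
width: 85.6
gripper_force: 0.0
```

Request:
{"op": "play_rows", "data": {"targets": [[0, 0, 0, 0, -70], [0, 0, 0, 0, -70], [0, 0, 0, 0, -70], [0, 0, 0, 0, -70], [0, 0, 0, 0, -70], [0, 0, 0, 0, -70], [0, 0, 0, 0, -70], [0, 0, 0, 0, -70], [0, 0, 0, 0, -70], [0, 0, 0, 0, -70]]}}

```text
clock: 42.0
eef_pos: [450.2, -355.2, 104.1]
tool_rot: [3.141, -0.0, -3.066]
force: [0.2, -0.8, 0.0]
width: 85.5
gripper_force: 0.0
```

```bash
python3 - <<'E'
from h import *
st(); s=ctrl.read_state(); print(s['eef_pos'],np.degrees(s['tool_rot'][2]),s['qpos'].round(2))
keylook('w9'); go(449,-354.8,64,184.6)
E
```

```text
tray [ -90.  -377.6] z 104.1 yaw-rel -261.3 F [ 0.2 -0.8  0. ] w 85.5 t 42.0
[ 450.16117385 -355.24363624  104.12848438] -175.6489938808265 [ 0.69  0.73 -0.11  1.86  0.13  0.56  2.14]
key (array([ 448.6, -355.2]), array([46.5,  8.8]), 4.9) 1234
tip centre [ 431.  -356.7   57.1] 239
red [ 424.3 -331.7   31.6] 46 ang 137.5
shift cm [0.12 0.05 4.02] spin -0.2 n 0.8
```

Request:
{"op": "play_rows", "data": {"targets": [[0, 0.1, 0, 2, 0], [0, 0.1, 0, 4, 0], [0, 0.1, 0, 4, 0], [0, 0.1, 0, 4, 0], [1, 0.1, 0, 4, 0], [1, 0.1, 0, 4, 0], [1, 0.1, 0, 4, 0], [1, 0.1, 0, 4, 0], [1, 0.1, 0, 4, 0], [1, 0.1, 0, 4, 0]]}}

```text
clock: 43.05
eef_pos: [449.3, -354.9, 64.7]
tool_rot: [3.141, -0.0, -3.061]
force: [-1.2, 1.9, 4.0]
width: 7.1
gripper_force: 59.2
```

Request:
{"op": "play_rows", "data": {"targets": [[1, 0, 0, 0, 6], [1, 0, 0, 0, 14], [1, 0, 0, 0, 22], [1, 0, 0, 0, 30], [1, 0, 0, 0, 38], [1, 0, 0, 0, 43], [1, 0, 0, 0, 47], [1, 0, 0, 0, 50], [1, 0, 0, 0, 52], [1, 0, 0, 0, 52]]}}

```text
clock: 44.05
eef_pos: [449.1, -355.5, 64.7]
tool_rot: [-3.141, 0.0, 2.317]
force: [-1.8, -0.3, 5.8]
width: 7.4
gripper_force: 66.3
```

```bash
python3 - <<'E'
from h import *
st(); s=ctrl.read_state(); print(s['eef_pos'],np.degrees(s['tool_rot'][2]),s['torque'],s['gripper_force'])
E
```

```text
tray [ -91.  -377.9] z 64.7 yaw-rel 47.1 F [-1.8 -0.3  5.8] w 7.4 t 44.05
[ 449.11864024 -355.51445798   64.72443156] 132.78225890476256 [-0.05889116  0.46769265  1.09091079] 66.34896920062602
```

The moment jumped to 1.1 N m, so the key is at its stop. I'll release, retreat and verify.

Request:
{"op": "play_rows", "data": {"targets": [[0.4, 0, 0, 0, -4], [0.4, 0, 0, 0, -4], [0.4, 0, 0, 0, -4], [0.2, 0, 0, -4, -4], [0, 0, 0, -8, -4], [0, 0, 0, -8, -4]]}}

```text
clock: 44.65
eef_pos: [451.9, -357.5, 148.9]
tool_rot: [3.14, 0.009, 2.382]
force: [0.8, -0.4, 0.1]
width: 85.6
gripper_force: 0.0
```

```bash
python3 - <<'E'
from h import *
st(); keylook('w10')
im,d=ctrl.get_image('top'); save('top4',im); W=cloud('top',d); blocks(W,d)
x,y,z=W[...,0],W[...,1],W[...,2]
m=(z>8)&(z<30)&(abs(x-497)<75)&(abs(y-363)<55)
for n in comps(W,m,60): print('dish',rect(W[n]),W[n][:,2].mean())
a=cv2.resize(cv2.imread('pics/w10.png')[100:340,130:430],(400,320)); b=cv2.resize(im[140:320,90:390,::-1],(400,320))
cv2.imwrite('pics/fin.png',np.hstack([a,b]))
E
```

```text
tray [ -88.  -379.7] z 148.9 yaw-rel 50.8 F [ 0.8 -0.4  0.1] w 85.6 t 44.65
key (array([ 448.5, -354.7]), array([ 9., 46.]), 47.0) 854
tip centre [ 435.6 -342.5   57.1] 155
red [ 424.1 -331.2   31.6] 31 ang 137.1
blk world [660.6 116.8] [200.3  40.4] ang 85.7 tray [ 84.5 108.9] rel ang 0.0
dish (array([495.4, 358.9]), array([53.4, 53.6]), 27.4) 18.90276830689784
```

View pics/fin.png

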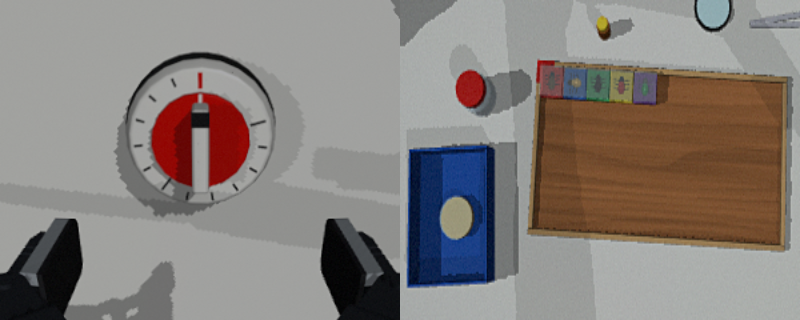

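The key (200,115) points straight at the red tick (200,80). The row is intact from (550,78) to (645,87), and the dish lies in the tub at (456,217).

```bash
python3 -c "
from cell import ctrl
print(ctrl.finish_job())"
```

```text
the job is handed in; nothing more can be done
None
```

I handed the job in at about 45 s on the robot's clock: the dish lies flat in the tub, all five blocks stand in one tight row from the red corner, and the key is wound to its stop at the red tick. The last camera check confirmed all three, but the hand-in call returned no verdict.

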